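Seat a board pallet in the stencil printer and hold its cam lever at full lift

ROBOT

A 6-joint arm with a two-finger parallel gripper is mounted at the origin on a cart in front of the work surface, level with it; the furniture and walls round the work are solid. World frame = base frame: x ahead of the robot, y to its left, z up, the work surface at z = 0. Lengths are in m, angles in rad, forces in N, time in s.
With the tool pointing down it reaches from about 0.325 to 0.925 m from the base axis. Payload 3.1 kg.
Tool frame: the origin (TCP) lies on the centre line of the jaws, within the pads' length; the fingertips stand 14 mm ahead of it and the grasp point (between the pads) lies 5 mm behind it (arm.nose_length is the distance from the TCP to the fingertips, in m); z points along the fingers, y is the line along which they close (so a half turn about z gives the same grasp; the last joint's range is limited). The gripper opens to 85 mm and grips with 20 to 120 N. Pads are 22 mm wide; open, the fingers measure 114 mm over their backs; the gripper's body (76 mm by 85 mm) begins 54 mm behind the grasp point. The pads swing forward as they close: fully open they stand 13 mm farther back than shut.
Start: joints at [-1.292, 0.217, 1.613, -0, 1.311, -0.112], TCP at [0.238, -0.578, 0.245] pointing down, gripper open.
Joint ranges: [-2.75, 2.75], [-0.78, 2.1], [0.31, 2.55], [-1.13, 4.27], [0.13, 2.63], [-2.58, 2.58]. Speed limits (rad/s): [2.79, 2.79, 3.14, 3.14, 3.14, 3.14].

INTERFACE

Orientations are given as a unit quaternion [x, y, z, w].
In Python, from plant import arm gives the robot as it stands.
- The arm moves only by the shell command python3 -m jog 'ROWS' [FORCE]. ROWS is JSON, a list of rows, each an object with "hand": the finger opening in m, from 0 to 0.0854; "travel": the shift along the tool's x, y, z in m, a list of three; "twist": the turn, a rotation vector about the tool's x, y, z in degrees, a list of three. In form: [{"hand": hand, "travel": [x, y, z], "twist": [wx, wy, wz]}, ...]. A call has 1 to 8 rows; each row shifts and turns the commanded pose from where the row before left it, along the tool's axes as they then stand; what a row does not reach is not made up. A row lasts 1/10 s, in which the tool goes at most 50 mm and 8.59 degrees, less where a joint would pass 70% of its speed; a pose out of reach is approached as far as the arm can. A call with a gripper value outside its range is refused whole. The fingers move at their own pace and stop on an object; FORCE is the grip in N (left out, the last holds). Time passes only in rows, so rows that do not move let the fingers close. It gives the time, the measured TCP pose, the force, the opening and the grip force at its end, in the units of the state.
- arm.observe(): the state, without advancing time (a new reading comes with each control period).
- arm.grab_frame(name): name is "side" or "top" or "wrist"; returns the picture (400x640x3 uint8, red, green, blue); there is no depth.
- arm.get_calibration(name): a dict with "camera_matrix" (3x3 intrinsics, pixels), "world_to_cam" (4x4, takes a point from world to camera coordinates). Camera axes: x right, y up, looking along -z (the intrinsics and any distortion apply to the point x, -y, -z); pixel columns grow to the right and rows downward; lengths in m; the calibration is good to about 2 mm. A picture is of the moment at which its call begins: read the wrist's pose just before it. get_calibration takes no time and is no camera call; for the wrist camera it gives the pose at the moment of the call.
- arm.close_job(): hands the job in; it is judged then, once.
The state is a dict: "time": time; "joint_pos": joint angles; "qvel": joint speeds; "joint_efforts": joint torques, N m; "tool_pos": TCP position; "tool_rot": TCP orientation; "ft_force": force on the tool from outside, world axes, zero at the start; "moment": the same for the moment, N m; "grip_width": finger opening in m; "finger_force": force on a finger pad.
Only numpy, scipy, OpenCV 4.12 (cv2) and the standard library are available. Lean on these libraries where they do the work, as an engineer would, in place of code of your own. Each camera call takes 0.05 s, during which the arm holds its last target. There are 200 camera calls.

TASK

Lower the dark pallet with the green board onto the lift table of the stencil-print jig, both its holes over the two locating pins, until it lies flush on the table with the lever still down, and let go of it. Then swing the red-handled cam lever up until it stands straight up, where the cam lifts the board highest (level with the side rails), and finish while still holding it there: its spring throws it back when let go, and going past upright lowers the board again. Leave the syringe, the brush and the tweezers where they are.

Things in the scene. Friction and masses are not known exactly. Their poses are not given: they have to be found in the camera images.
- pallet: loose flat plate, dark grey, 54 (x) x 120 (y) x 10 (z) mm, 0.16 kg, a green bare circuit board let into its upper face; lies flat on the bench. Origin: centre of its underside; z up. Two through holes of 8 mm diameter at y = +50 and -50 mm. Both ends are alike: it may be seated either way round. Grasp it across its 54 mm width at the middle
- print_jig: fixed stencil-print jig, grey and aluminium. Origin on the bench below the middle of the lift table; -x is its open front (towards the robot), z up. Base 140 (x -52 to 88) x 170 (y) x 12 mm. End cheeks at y = 64 to 78 and -78 to -64, x = -27 to 27 mm; their tops are the side rails, at z = 69 mm. The pallet goes down between them with 4 mm to spare at each end
- stencil_frame (a point): middle of the upper face of the open stencil frame, folded right back level behind the jig, fixed: 148 (x) x 150 (y) mm, its top 79 mm above the bench; axes as the jig's
- table_top (a point): centre of the upper face of the lift table (40 (x) x 118 (y) mm), 53 mm above the bench with the lever down and 59 mm at full lift; axes as the jig's. Two pins of 6 mm diameter, 8 mm tall with pointed noses, stand on it at y = +50 and -50 mm. A seated pallet has its origin here
- cam_axis (a point): point on the lever's axis of turning, 28 mm above the bench, 120 mm to the jig's -y side, i.e. just beyond the -y cheek; the axis runs along the jig's y
- lever_grip (a point): middle of the lever's red grip, a round bar of 14 mm diameter and 50 mm length parallel to the jig's y (25 mm to either side of this point), overhanging outward from the end of the dark lever arm, which stands 30 mm to +y of here. 90 mm from the axis. Lever down: in front (-x) of the axis, 51 mm above the bench; upright: 118 mm
- cam_lever (a joint): lever angle, rad: 0 = down on its stop, pointing to the jig's -x front and 15 degrees above level; grows as the lever swings up and over to +x; 1.31 = straight up = highest lift (6 mm); beyond, to the far stop at 1.75, the table sinks again. A spring pulls it back to 0: 2 N at the grip when down, 4 N upright
- paste_syringe: orange solder-paste syringe, 25 x 108 x 25 mm, lying on the bench; not to be moved
- esd_brush: black brush, 27 x 157 x 10 mm, lying on the bench; not to be moved
- tweezers: black tweezers, 13 x 120 x 10 mm, lying on the bench; not to be moved

How it is judged:
On the way:
1. the pallet lies flush on the lift table over both pins, let go, with the lever still down (horizontal distance between pallet and table_top below 0.003 m and z of pallet in the frame of table_top between -0.0015 and 0.0015 m and angle between the y axis of pallet and the y axis of table_top, either way round below 0.06 rad and angle between pallet's own z axis and vertical below 0.03 rad and contact force between the arm and pallet below 0.3 N and value of joint cam_lever below 0.15 rad), for 0.2 s.
At the end, for the whole second after the job is handed in: The pallet lies on the table over both pins (within 3 mm of centre, 1.5 mm of flush, 0.03 rad of level) and is not touched; the lever is at rest within 10 degrees (0.17 rad) of straight up, the table lifted to within 0.5 mm of its top, and the fingers still hold the lever with at least 1 N (horizontal distance between pallet and table_top below 0.003 m and z of pallet in the frame of table_top between -0.0015 and 0.0015 m and angle between the y axis of pallet and the y axis of table_top, either way round below 0.06 rad and angle between pallet's own z axis and vertical below 0.03 rad and contact force between the arm and pallet below 0.3 N and value of joint cam_lever between 1.14 and 1.48 rad and velocity of joint cam_lever between -0.1 and 0.1 rad/s and z of table_top in the frame of print_jig above 0.0585 m and contact force between the fingers and cam_lever above 1 N); the arm keeps its last pose, push and grip.
It fails at once if the syringe, the brush or the tweezers are shifted by more than 20 mm (distance of any of paste_syringe, esd_brush, tweezers from where it was at the start of the episode above 0.02 m).
It also fails if it takes over 51 s, if anything falls off the work surface, if the arm or the gripper's body presses on something with over 40 N, if the wrist force passes 120 N, or if a joint passes its speed limit or range.

## Working session

There is one attempt and no reset: what is moved stays moved. The work goes in short steps, Python scripts to look and compute and a shell command to move; the robot and the scene stay as the last step left them, time stands still between calls to the robot, and variables do not carry over. Pictures are saved under pics/ and viewed, at most 10 in all, crops included, and the job is handed in when it is done.

```bash
mkdir -p pics; ls; python3 - <<'E'
from plant import arm
import cv2,numpy as np
s=arm.observe();print(s['time'],s['tool_pos'],s['tool_rot'],s['grip_width'],arm.nose_length)
for n in['top','side']:
    c=arm.get_calibration(n);print(n,c)
    im=arm.grab_frame(n);cv2.imwrite(f'pics/{n}0.png',im[:,:,::-1])
E
```

```text
pics
0.0 [ 0.23786629 -0.57710757  0.2439501 ] [ 9.80971039e-01  1.94150338e-01 -1.09213462e-04 -1.20591235e-03] 0.08534577445964735 0.014
top {'camera_matrix': array([[453.94389907,   0.        , 324.19497461],
       [  0.        , 453.94389907, 197.89017463],
       [  0.        ,   0.        ,   1.        ]]), 'world_to_cam': array([[ 0.0141641 , -0.99977992,  0.01547547,  0.20443847],
       [ 0.98811763,  0.01636445,  0.15282587, -0.4992015 ],
       [-0.15304548,  0.01312694,  0.98813196, -0.98695189],
       [ 0.        ,  0.        ,  0.        ,  1.        ]])}
side {'camera_matrix': array([[423.79501295,   0.        , 316.74605946],
       [  0.        , 423.79501295, 206.38757109],
       [  0.        ,   0.        ,   1.        ]]), 'world_to_cam': array([[-0.98851094, -0.15020085,  0.01690656,  0.51141615],
       [ 0.10588211, -0.60829656,  0.78661571,  0.01153443],
       [-0.10786614,  0.77936833,  0.61721139, -1.09649952],
       [ 0.        ,  0.        ,  0.        ,  1.        ]])}
```

View pics/top0.png

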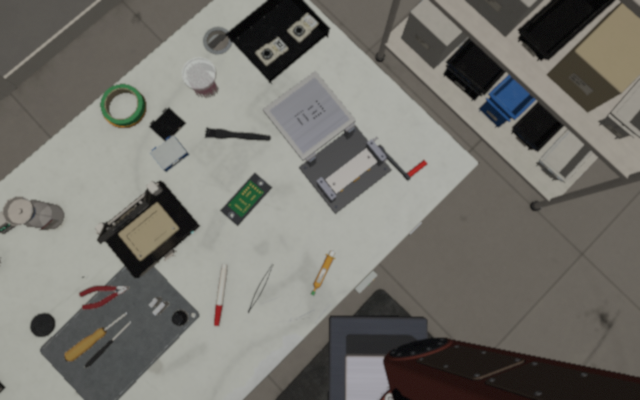

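View pics/side0.png

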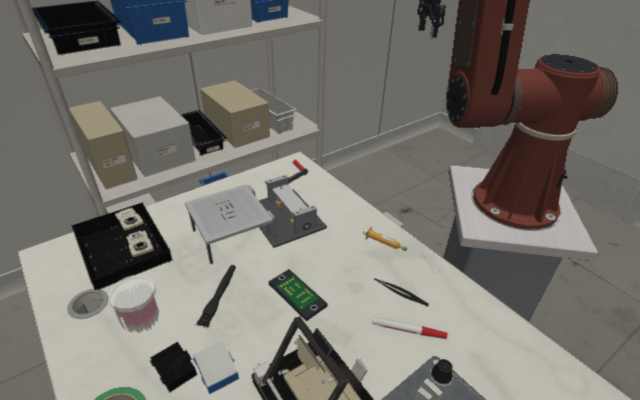

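The top view shows the pallet at (246,199), the jig's lift table at (352,172), the red grip at (417,169), the stencil frame at (310,115), and the syringe, tweezers and brush well clear of both. I'll measure from masks.

```bash
cat > h.py <<'E'
from plant import arm
import cv2,numpy as np
from scipy.spatial.transform import Rotation as R
def ray(c,px,z):
    K=c['camera_matrix'];T=c['world_to_cam'];px=np.atleast_2d(px).astype(float)
    d=np.c_[(px-K[:2,2])/[K[0,0],K[1,1]],np.ones(len(px))]*[1,-1,-1]
    d=d@T[:3,:3];o=-T[:3,:3].T@T[:3,3]
    return o+d*((z-o[2])/d[:,2])[:,None]
def proj(c,p):
    p=np.atleast_2d(p);T=c['world_to_cam'];q=(p@T[:3,:3].T+T[:3,3])*[1,-1,-1];q=q@c['camera_matrix'].T
    return q[:,:2]/q[:,2:]
def blobs(mask,amin=30):
    cs,_=cv2.findContours(mask.astype(np.uint8),cv2.RETR_EXTERNAL,cv2.CHAIN_APPROX_NONE)
    return sorted([c[:,0,:] for c in cs if cv2.contourArea(c)>=amin],key=lambda c:-cv2.contourArea(c))
def rect(c,cnt,z):
    p=ray(c,cnt,z)[:,:2]
    (x,y),(w,h),a=cv2.minAreaRect((p*1000).astype(np.float32))
    return np.round([x,y,w,h,a],1)
E
python3 - <<'E'
from h import *
c=arm.get_calibration('top');im=cv2.imread('pics/top0.png');hsv=cv2.cvtColor(im,cv2.COLOR_BGR2HSV)
H,S,V=[hsv[:,:,i].astype(int) for i in range(3)]
def win(m,x0,y0,x1,y1):
    o=np.zeros_like(m);o[y0:y1,x0:x1]=m[y0:y1,x0:x1];return o
for n,m,z in [('pallet',win(V<125,210,165,282,232),.010),('frame',win((V>125)&(V<185),255,65,365,160),.079),
   ('table',win(V>165,322,140,385,200),.053),('grip',win((S>130)&((H<12)|(H>168)),395,150,440,190),.051),('base',win((V<140),295,125,395,215),.012)]:
    for b in blobs(m)[:2]: print(n,b.min(0),b.max(0),rect(c,b,z))
cv2.imwrite('pics/crop.png',cv2.resize(im[60:220,210:450],None,fx=3.3,fy=3.3,interpolation=cv2.INTER_CUBIC))
E
```

```text
pallet [220 173] [271 225] [495.5 392.2  55.6 119.5  50.2]
frame [255  65] [364 159] [684.1 247.6 218.  246.4   1.2]
frame [351 150] [364 159] [587.1 140.8  20.3  28.9   1. ]
table [328 151] [374 191] [556.7 153.7  34.9 112.9  38.8]
table [357 178] [384 199] [502.3  97.9  37.3  77.5  38.5]
grip [408 161] [425 175] [565.1   4.9   9.5  48.1  37.7]
base [299 125] [394 213] [579.4 160.3 149.2 189.7  38.7]
base [304 125] [339 146] [650.9 221.6  15.3  97.   37.9]
```

View pics/crop.png

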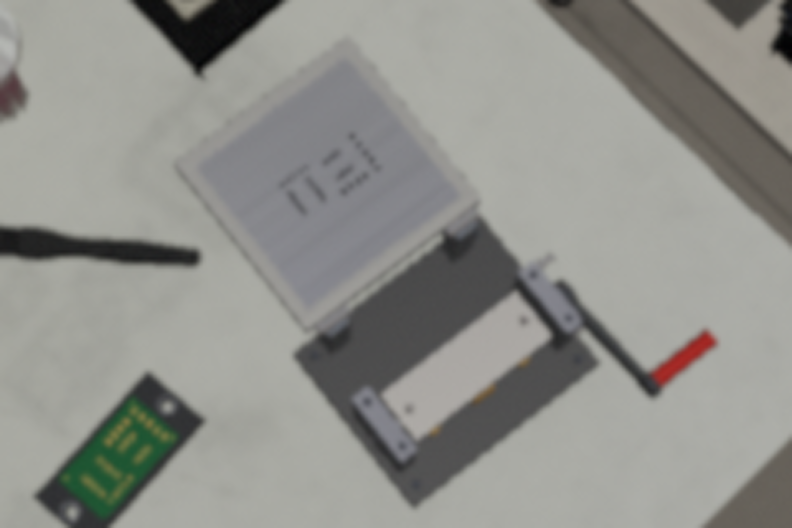

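```bash
cat >> h.py <<'E'
def plan(p,yaw_y,n,s=None):
    "constant-step rows to TCP p with tool down, tool y at yaw_y deg; prints rows (mm, deg about tool z)"
    s=s or arm.observe();r0=R.from_quat(s['tool_rot']);p0=np.array(s['tool_pos'])
    y=np.radians(yaw_y);Y=np.array([np.cos(y),np.sin(y),0]);Z=np.array([0,0,-1.]);r1=R.from_matrix(np.c_[np.cross(Y,Z),Y,Z])
    tw=(r0.inv()*r1).as_rotvec();r=r0;print('from',p0.round(4),'width',s['grip_width'],'t',s['time'])
    for i in range(n):
        print(np.round(r.inv().apply((np.array(p)-p0)/n),4).tolist(),np.round(np.degrees(tw/n),2).tolist());r=r*R.from_rotvec(tw/n)
E
python3 - <<'E'
from h import *
c=arm.get_calibration('top');im=cv2.imread('pics/top0.png')
# holes of pallet and pins of table, corners of the frame, from rough picks in the crop
f=lambda x,y:(210+x/3.3,60+y/3.3)
h=ray(c,[f(168,407),f(72,512)],.010);d=h[0]-h[1];print('holes',h.round(4),np.linalg.norm(d),np.degrees(np.arctan2(d[1],d[0])))
h=ray(c,[f(408,409),f(523,321)],.061);d=h[0]-h[1];print('pins',h.round(4),h.mean(0),np.linalg.norm(d),np.degrees(np.arctan2(d[1],d[0]))-90)
h=ray(c,[f(348,38),f(178,163),f(309,330),f(478,204)],.079);print('frame',h.mean(0),h.round(3)[:,:2].tolist())
plan([.495,.392,.20],50,24)
E
```

```text
holes [[0.5319 0.3591 0.01  ]
 [0.4566 0.4231 0.01  ]] 0.09882260458268881 -40.332495690239696
pins [[0.5238 0.192  0.061 ]
 [0.5858 0.1147 0.061 ]] [0.55479639 0.15332379 0.061     ] 0.09902521165862165 38.71705224437895
frame [0.67456811 0.24792196 0.079     ] [[0.778, 0.236], [0.686, 0.349], [0.573, 0.259], [0.662, 0.147]]
from [ 0.2379 -0.5772  0.2441] width 0.08565885899144654 t 0.1
[0.0253, -0.0333, 0.0019] [-0.0, -0.01, -4.9]
[0.028, -0.031, 0.0019] [-0.0, -0.01, -4.9]
[0.0306, -0.0285, 0.0019] [-0.0, -0.01, -4.9]
[0.0329, -0.0257, 0.0019] [-0.0, -0.01, -4.9]
[0.035, -0.0228, 0.0019] [-0.0, -0.01, -4.9]
[0.0368, -0.0198, 0.0019] [-0.0, -0.01, -4.9]
[0.0384, -0.0166, 0.0019] [-0.0, -0.01, -4.9]
[0.0396, -0.0132, 0.0019] [-0.0, -0.01, -4.9]
[0.0406, -0.0098, 0.0019] [-0.0, -0.01, -4.9]
[0.0413, -0.0063, 0.0019] [-0.0, -0.01, -4.9]
[0.0417, -0.0027, 0.0019] [-0.0, -0.01, -4.9]
[0.0418, 0.0008, 0.0019] [-0.0, -0.01, -4.9]
[0.0415, 0.0044, 0.0019] [-0.0, -0.01, -4.9]
[0.041, 0.0079, 0.0019] [-0.0, -0.01, -4.9]
[0.0402, 0.0114, 0.0019] [-0.0, -0.01, -4.9]
[0.0391, 0.0148, 0.0019] [-0.0, -0.01, -4.9]
[0.0377, 0.0181, 0.0018] [-0.0, -0.01, -4.9]
[0.036, 0.0212, 0.0018] [-0.0, -0.01, -4.9]
[0.034, 0.0242, 0.0018] [-0.0, -0.01, -4.9]
[0.0318, 0.0271, 0.0018] [-0.0, -0.01, -4.9]
[0.0294, 0.0297, 0.0018] [-0.0, -0.01, -4.9]
[0.0268, 0.0321, 0.0018] [-0.0, -0.01, -4.9]
[0.0239, 0.0342, 0.0018] [-0.0, -0.01, -4.9]
[0.0209, 0.0362, 0.0018] [-0.0, -0.01, -4.9]
```

```bash
python3 - <<'E'
from h import *
plan([.52,.125,.25],38.7,16)
E
```

```text
from [ 0.2379 -0.5772  0.2441] width 0.08565885899144654 t 0.1
[0.033, -0.0339, -0.0003] [-0.0, -0.01, -6.64]
[0.0367, -0.0298, -0.0003] [-0.0, -0.01, -6.64]
[0.0399, -0.0254, -0.0003] [-0.0, -0.01, -6.64]
[0.0426, -0.0206, -0.0003] [-0.0, -0.01, -6.64]
[0.0447, -0.0155, -0.0003] [-0.0, -0.01, -6.64]
[0.0462, -0.0102, -0.0003] [-0.0, -0.01, -6.64]
[0.047, -0.0048, -0.0003] [-0.0, -0.01, -6.64]
[0.0473, 0.0007, -0.0003] [-0.0, -0.01, -6.64]
[0.0469, 0.0061, -0.0003] [-0.0, -0.01, -6.64]
[0.0459, 0.0115, -0.0004] [-0.0, -0.01, -6.64]
[0.0442, 0.0167, -0.0004] [-0.0, -0.01, -6.64]
[0.042, 0.0217, -0.0004] [-0.0, -0.01, -6.64]
[0.0392, 0.0265, -0.0004] [-0.0, -0.01, -6.64]
[0.0359, 0.0308, -0.0004] [-0.0, -0.01, -6.64]
[0.0321, 0.0348, -0.0004] [-0.0, -0.01, -6.64]
[0.0278, 0.0382, -0.0004] [-0.0, -0.01, -6.64]
```

```bash
python3 -m jog '[{"hand":0.085,"travel":[0.033,-0.034,0],"twist":[0,0,-6.6]},{"hand":0.085,"travel":[0.037,-0.030,0],"twist":[0,0,-6.6]},{"hand":0.085,"travel":[0.040,-0.025,0],"twist":[0,0,-6.6]},{"hand":0.085,"travel":[0.043,-0.021,0],"twist":[0,0,-6.6]},{"hand":0.085,"travel":[0.045,-0.0155,0],"twist":[0,0,-6.6]},{"hand":0.085,"travel":[0.046,-0.010,0],"twist":[0,0,-6.6]},{"hand":0.085,"travel":[0.047,-0.005,0],"twist":[0,0,-6.6]},{"hand":0.085,"travel":[0.047,0,0],"twist":[0,0,-6.6]}]'
python3 -m jog '[{"hand":0.085,"travel":[0.047,0.006,0],"twist":[0,0,-6.6]},{"hand":0.085,"travel":[0.046,0.0115,0],"twist":[0,0,-6.6]},{"hand":0.085,"travel":[0.044,0.017,0],"twist":[0,0,-6.6]},{"hand":0.085,"travel":[0.042,0.022,0],"twist":[0,0,-6.6]},{"hand":0.085,"travel":[0.039,0.0265,0],"twist":[0,0,-6.6]},{"hand":0.085,"travel":[0.036,0.031,0],"twist":[0,0,-6.6]},{"hand":0.085,"travel":[0.032,0.035,0],"twist":[0,0,-6.6]},{"hand":0.085,"travel":[0.028,0.038,0],"twist":[0,0,-6.6]}]'
python3 -m jog '[{"hand":0.085,"travel":[0,0,0],"twist":[0,0,0]},{"hand":0.085,"travel":[0,0,0],"twist":[0,0,0]},{"hand":0.085,"travel":[0,0,0],"twist":[0,0,0]}]'
python3 - <<'E'
from h import *
s=arm.observe();c=arm.get_calibration('wrist');im=arm.grab_frame('wrist')
cv2.imwrite('pics/w1.png',im[:,:,::-1]);np.save('w1.npy',c,allow_pickle=True)
print(s['time'],s['tool_pos'],s['tool_rot'],s['qvel'].round(3) if hasattr(s['qvel'],'round') else s['qvel'])
T=c['world_to_cam'];print(-T[:3,:3].T@T[:3,3],T,proj(c,[[.5238,.192,.061],[.5858,.1147,.061],[.565,.005,.051]]))
E
```

```text
time: 0.9
tool_pos: [0.38, -0.2244, 0.2449]
tool_rot: [0.791, 0.612, 0.0, -0.0]
ft_force: [1.3, 0.3, 0.9]
grip_width: 0.0849
finger_force: 0.0
time: 1.7
tool_pos: [0.5248, 0.1254, 0.2449]
tool_rot: [0.436, 0.9, -0.0, -0.0]
ft_force: [1.1, -0.7, 0.3]
grip_width: 0.0851
finger_force: 0.0
time: 2.0
tool_pos: [0.5241, 0.1227, 0.2447]
tool_rot: [0.439, 0.899, -0.001, -0.001]
ft_force: [-0.8, -0.4, 0.7]
grip_width: 0.0854
finger_force: 0.0
2.0 [0.52405022 0.1226598  0.24469389] [ 4.38913935e-01  8.98528755e-01 -6.16459974e-04 -5.03459417e-04] [-0.018 -0.011  0.006  0.002  0.001 -0.001]
[0.47986699 0.17727899 0.3744298 ] [[ 7.88168350e-01  6.15459489e-01 -5.18714438e-04 -4.87129792e-01]
 [-5.90307759e-01  7.55719583e-01 -2.83592422e-01  2.55481459e-01]
 [-1.74147644e-01  2.23824772e-01  9.58944769e-01 -3.15169220e-01]
 [ 0.00000000e+00  0.00000000e+00  0.00000000e+00  1.00000000e+00]] [[370.3690741  115.55936958]
 [367.53986385 220.35857403]
 [284.54827699 282.44933508]]
```

View pics/w1.png

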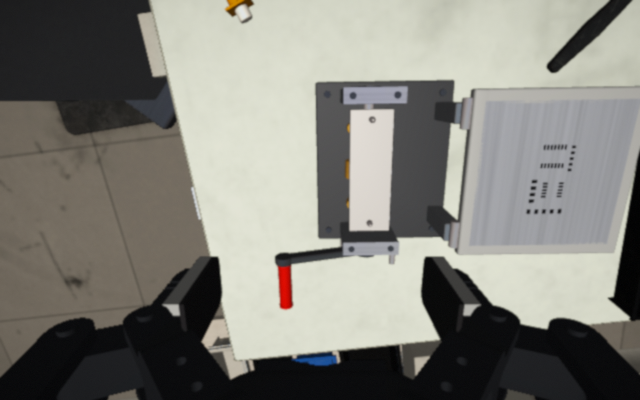

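The wrist view is clear: pins at about (373,119) and (370,222), white table between (350–394, 109–231), red grip at (286,285), frame to the right.

```bash
python3 - <<'E'
from h import *
c=np.load('w1.npy',allow_pickle=True).item();im=cv2.imread('pics/w1.png');hsv=cv2.cvtColor(im,cv2.COLOR_BGR2HSV)
H,S,V=[hsv[:,:,i].astype(int) for i in range(3)];g=cv2.cvtColor(im,cv2.COLOR_BGR2GRAY).astype(float)
P=[]
for x,y in[(373,119),(370,222)]:
    w=g[y-6:y+7,x-6:x+7];k=np.clip(np.median(w)-30-w,0,None);yy,xx=np.mgrid[y-6:y+7,x-6:x+7]
    P.append([(k*xx).sum()/k.sum(),(k*yy).sum()/k.sum()])
for z in(.057,.061):
    h=ray(c,P,z);d=h[0]-h[1];print('pins',np.round(P,1).tolist(),z,h.mean(0).round(4),np.linalg.norm(d),np.degrees(np.arctan2(d[1],d[0]))-90)
m=np.zeros_like(V);m[98:236,340:405]=1
b=blobs((m>0)&(V>190)&(S<40));print('table',[rect(c,q,.053) for q in b[:2]],[(q.min(0),q.max(0)) for q in b[:2]])
b=blobs((S>150)&((H<8)|(H>172))&(V>100));print('grip',[(rect(c,q,.051),q.mean(0)) for q in b[:2]])
E
```

```text
pins [[371.6, 119.1], [369.0, 222.3]] 0.057 [0.5584 0.1519 0.057 ] 0.09933916642512043 38.93154103379263
pins [[371.6, 119.1], [369.0, 222.3]] 0.061 [0.5574 0.1522 0.061 ] 0.0980873725886929 38.9315410337926
table [array([559. , 151.8,  38.5, 116.2,  38.7])] [(array([350, 110], dtype=int32), array([392, 229], dtype=int32))]
grip [(array([5.687e+02, 4.000e-01, 1.220e+01, 5.060e+01, 3.870e+01]), array([284.76237624, 286.37623762]))]
```

```bash
python3 - <<'E'
from h import *
plan([.467,.3565,.20],50,7)
E
```

```text
from [0.5241 0.1223 0.2449] width 0.08500772697724589 t 2.05
[0.0314, 0.0141, 0.0064] [-0.01, -0.0, -1.73]
[0.031, 0.0151, 0.0064] [-0.01, -0.0, -1.73]
[0.0305, 0.016, 0.0064] [-0.01, -0.0, -1.73]
[0.03, 0.0169, 0.0064] [-0.01, -0.0, -1.73]
[0.0295, 0.0178, 0.0064] [-0.01, -0.0, -1.73]
[0.0289, 0.0187, 0.0064] [-0.01, -0.0, -1.73]
[0.0284, 0.0195, 0.0064] [-0.01, -0.0, -1.73]
```

```bash
python3 -m jog '[{"hand":0.085,"travel":[0.0314,0.014,0.0064],"twist":[0,0,-1.7]},{"hand":0.085,"travel":[0.031,0.015,0.0064],"twist":[0,0,-1.7]},{"hand":0.085,"travel":[0.0305,0.016,0.0064],"twist":[0,0,-1.7]},{"hand":0.085,"travel":[0.030,0.017,0.0064],"twist":[0,0,-1.7]},{"hand":0.085,"travel":[0.0295,0.018,0.0064],"twist":[0,0,-1.7]},{"hand":0.085,"travel":[0.029,0.0187,0.0064],"twist":[0,0,-1.7]},{"hand":0.085,"travel":[0.0284,0.0195,0.0064],"twist":[0,0,-1.7]},{"hand":0.085,"travel":[0,0,0],"twist":[0,0,0]}]'
python3 -m jog '[{"hand":0.085,"travel":[0,0,0],"twist":[0,0,0]},{"hand":0.085,"travel":[0,0,0],"twist":[0,0,0]}]'
python3 - <<'E'
from h import *
s=arm.observe();c=arm.get_calibration('wrist');im=arm.grab_frame('wrist')[:,:,::-1].copy()
cv2.imwrite('pics/w2.png',im);np.save('w2.npy',c,allow_pickle=True)
print(proj(c,[[.5319,.3591,.01],[.4566,.4231,.01]]))
hsv=cv2.cvtColor(im,cv2.COLOR_BGR2HSV);H,S,V=[hsv[:,:,i].astype(int) for i in range(3)]
b=[q for q in blobs(V<130,300) if 250<q.mean(0)[0]<480 and q.mean(0)[1]<280]
b=[q for q in b if len(q)<800]
for q in b[:3]:
    print(q.min(0),q.max(0),rect(c,q,.01))
plan([.495,.392,.10],50,3)
E
```

```text
time: 2.85
tool_pos: [0.4662, 0.3592, 0.1996]
tool_rot: [0.342, 0.94, -0.0, -0.001]
ft_force: [0.8, -0.6, 0.3]
grip_width: 0.0852
finger_force: 0.0
time: 3.05
tool_pos: [0.4682, 0.3562, 0.2008]
tool_rot: [0.344, 0.939, -0.0, 0.0]
ft_force: [0.1, -0.5, 0.8]
grip_width: 0.0852
finger_force: 0.0
[[366.10931517 220.32398592]
 [370.50283375 118.38495208]]
[342 109] [403 233] [497.9 391.6  54.7 120.7  50.2]
from [0.4683 0.3562 0.2009] width 0.08485930371195106 t 3.1
[0.0009, 0.0148, 0.0336] [0.0, 0.01, -0.08]
[0.0009, 0.0148, 0.0336] [0.0, 0.01, -0.08]
[0.0009, 0.0148, 0.0336] [0.0, 0.01, -0.08]
```

View pics/w2.png

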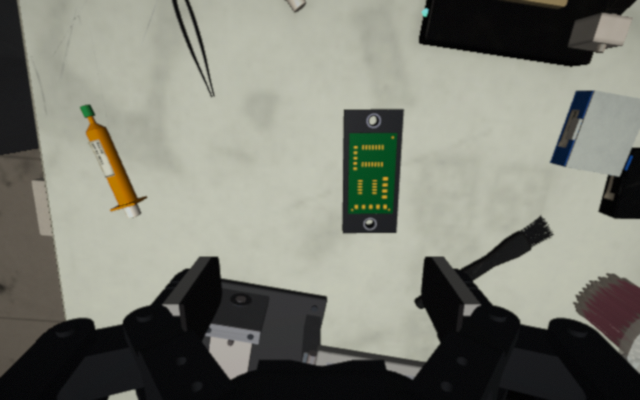

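The pallet spans (342–403, 109–233) with holes at (373,120) and (370,223). That is almost exactly the pixel position the pins had, so camera bias cancels between the two views.

```bash
python3 - <<'E'
from h import *
c=np.load('w2.npy',allow_pickle=True).item();im=cv2.imread('pics/w2.png');g=cv2.cvtColor(im,cv2.COLOR_BGR2GRAY).astype(float)
P=[]
for x,y in[(373,120),(370,223)]:
    w=g[y-10:y+11,x-10:x+11];k=w>110;yy,xx=np.mgrid[y-10:y+11,x-10:x+11];P.append([xx[k].mean(),yy[k].mean()])
h=ray(c,P,.008);d=h[0]-h[1];print(np.round(P,1),h.mean(0),np.linalg.norm(d),np.degrees(np.arctan2(d[1],d[0]))-90)
plan([.497,.392,.018],50.2,5)
E
```

```text
[[372.  119.9]
 [369.1 226.5]] [0.49933374 0.39028428 0.008     ] 0.10466482088263376 50.64023540970584
from [0.4683 0.3562 0.2009] width 0.08485930371195106 t 3.1
[0.0003, 0.0092, 0.0366] [0.0, 0.01, -0.09]
[0.0003, 0.0092, 0.0366] [0.0, 0.01, -0.09]
[0.0002, 0.0092, 0.0366] [0.0, 0.01, -0.09]
[0.0002, 0.0092, 0.0366] [0.0, 0.01, -0.09]
[0.0002, 0.0092, 0.0366] [0.0, 0.01, -0.09]
```

```bash
python3 -m jog '[{"hand":0.085,"travel":[0,0.0115,0.036],"twist":[0,0,0]},{"hand":0.085,"travel":[0,0.0115,0.036],"twist":[0,0,0]},{"hand":0.085,"travel":[0,0.0115,0.036],"twist":[0,0,0]},{"hand":0.085,"travel":[0.001,0.0115,0.036],"twist":[0,0,0]},{"hand":0.085,"travel":[0,0,0],"twist":[0,0,0]},{"hand":0.085,"travel":[0,0,0],"twist":[0,0,0]}]'
python3 - <<'E'
from h import *
plan([.497,.392,.018],50.3,3)
E
```

```text
time: 3.7
tool_pos: [0.4964, 0.3922, 0.0559]
tool_rot: [0.344, 0.939, -0.001, -0.001]
ft_force: [1.0, -0.3, 0.9]
grip_width: 0.085
finger_force: 0.0
from [0.4964 0.3922 0.0559] width 0.0850001450678793 t 3.7
[-0.0002, 0.0001, 0.0126] [-0.04, -0.01, -0.16]
[-0.0002, 0.0001, 0.0126] [-0.04, -0.01, -0.16]
[-0.0002, 0.0001, 0.0126] [-0.04, -0.01, -0.16]
```

```bash
python3 -m jog '[{"hand":0.085,"travel":[0,0,0.013],"twist":[0,0,0]},{"hand":0.085,"travel":[0,0,0.013],"twist":[0,0,0]},{"hand":0.085,"travel":[0,0,0.011],"twist":[0,0,0]},{"hand":0.04,"travel":[0,0,0],"twist":[0,0,0]},{"hand":0.04,"travel":[0,0,0],"twist":[0,0,0]},{"hand":0.04,"travel":[0,0,0],"twist":[0,0,0]},{"hand":0.04,"travel":[0,0,0],"twist":[0,0,0]},{"hand":0.04,"travel":[0,0,0],"twist":[0,0,0]}]' 40
python3 -m jog '[{"hand":0.04,"travel":[0,0,0],"twist":[0,0,0]},{"hand":0.04,"travel":[0,0,0],"twist":[0,0,0]}]'
```

```text
time: 4.5
tool_pos: [0.4968, 0.394, 0.0204]
tool_rot: [0.343, 0.939, 0.0, 0.0]
ft_force: [-1.1, -0.6, 2.9]
grip_width: 0.0499
finger_force: 41.6
time: 4.7
tool_pos: [0.4968, 0.3939, 0.0203]
tool_rot: [0.343, 0.939, 0.0, 0.0]
ft_force: [-1.6, -0.6, 5.7]
grip_width: 0.0497
finger_force: 43.1
```

```bash
python3 -m jog '[{"hand":0.04,"travel":[0,0,-0.005],"twist":[0,0,0]},{"hand":0.04,"travel":[0,0,-0.015],"twist":[0,0,0]},{"hand":0.04,"travel":[0,0,-0.03],"twist":[0,0,0]},{"hand":0.04,"travel":[0,0,-0.03],"twist":[0,0,0]},{"hand":0.04,"travel":[0,0,-0.03],"twist":[0,0,0]},{"hand":0.04,"travel":[0,0,0],"twist":[0,0,0]},{"hand":0.04,"travel":[0,0,0],"twist":[0,0,0]}]'
python3 - <<'E'
from h import *
s=arm.observe();print(s['tool_pos'],s['tool_rot']);c=arm.get_calibration('wrist');im=arm.grab_frame('wrist')[:,:,::-1].copy()
cv2.imwrite('pics/w3.png',im);np.save('w3.npy',dict(c=c,s=s),allow_pickle=True)
E
```

```text
time: 5.4
tool_pos: [0.4973, 0.3942, 0.1312]
tool_rot: [0.343, 0.939, 0.001, 0.001]
ft_force: [-0.4, 0.2, 0.4]
grip_width: 0.04
finger_force: 0.0
[0.49732694 0.3942178  0.13121882] [0.34291677 0.93936422 0.00136416 0.00104677]
```

View pics/w3.png

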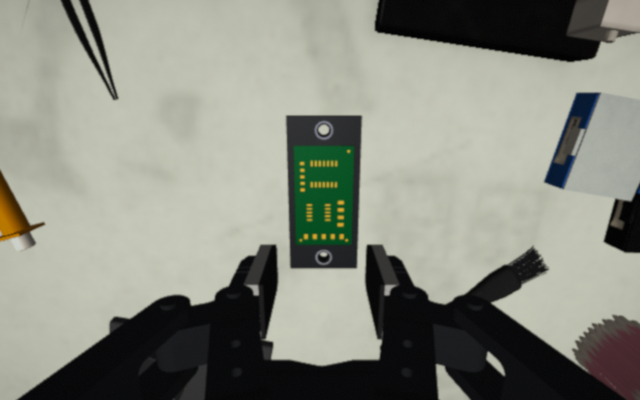

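The grasp slipped off: the pallet is still flat on the bench at (323,192), with the jaws empty. At a 54 mm opening the pads stand farther back than I assumed. I'll re-measure and go lower with the fingers pre-closed.

```bash
python3 -m jog '[{"hand":0.066,"travel":[0,0,0.02],"twist":[0,0,0]},{"hand":0.066,"travel":[0,0,0],"twist":[0,0,0]},{"hand":0.066,"travel":[0,0,0],"twist":[0,0,0]},{"hand":0.066,"travel":[0,0,0],"twist":[0,0,0]}]'
python3 - <<'E'
from h import *
d=np.load('w3.npy',allow_pickle=True).item();c=d['c'];im=cv2.imread('pics/w3.png')
hsv=cv2.cvtColor(im,cv2.COLOR_BGR2HSV);H,S,V=[hsv[:,:,i].astype(int) for i in range(3)]
m=np.zeros_like(V);m[105:280,276:366]=1;m[240:,355:]=0;m[240:,:286]=0
for q in blobs((V<150)*m,300): print(q.min(0),q.max(0),rect(c,q,.01))
plan([.497,.392,.03],50.2,3)
E
```

```text
time: 5.85
tool_pos: [0.4962, 0.3935, 0.109]
tool_rot: [0.343, 0.939, -0.0, -0.0]
ft_force: [0.7, -0.2, 0.5]
grip_width: 0.066
finger_force: 0.0
[286 115] [361 268] [499.3 393.4  54.8 121.   49.8]
from [0.4962 0.3935 0.109 ] width 0.0659908971595085 t 5.85
[-0.0005, -0.0002, 0.0263] [-0.02, -0.01, -0.1]
[-0.0005, -0.0002, 0.0263] [-0.02, -0.01, -0.1]
[-0.0005, -0.0002, 0.0263] [-0.02, -0.01, -0.1]
```

```bash
python3 -m jog '[{"hand":0.066,"travel":[-0.001,0,0.03],"twist":[0,0,0]},{"hand":0.066,"travel":[0,0,0.03],"twist":[0,0,0]},{"hand":0.066,"travel":[0,0,0.019],"twist":[0,0,0]},{"hand":0.066,"travel":[0,0,0.008],"twist":[0,0,0]},{"hand":0.066,"travel":[0,0,0.004],"twist":[0,0,0]},{"hand":0.066,"travel":[0,0,0],"twist":[0,0,0]},{"hand":0.066,"travel":[0,0,0],"twist":[0,0,0]}]'
```

```text
time: 6.55
tool_pos: [0.4983, 0.3938, 0.02]
tool_rot: [0.343, 0.939, 0.001, 0.001]
ft_force: [0.8, -0.2, -1.0]
grip_width: 0.066
finger_force: 0.0
```

```bash
for i in 1 ; do python3 -m jog '[{"hand":0.066,"travel":[0,0,0.003],"twist":[0,0,0]},{"hand":0.066,"travel":[0,0,0],"twist":[0,0,0]},{"hand":0.066,"travel":[0,0,0],"twist":[0,0,0]}]'; python3 -m jog '[{"hand":0.066,"travel":[0,0,0.002],"twist":[0,0,0]},{"hand":0.066,"travel":[0,0,0],"twist":[0,0,0]},{"hand":0.066,"travel":[0,0,0],"twist":[0,0,0]}]';python3 -m jog '[{"hand":0.066,"travel":[0,0,0.002],"twist":[0,0,0]},{"hand":0.066,"travel":[0,0,0],"twist":[0,0,0]},{"hand":0.066,"travel":[0,0,0],"twist":[0,0,0]}]'; done
```

```text
time: 6.85
tool_pos: [0.4974, 0.3931, 0.0159]
tool_rot: [0.343, 0.939, 0.0, 0.0]
ft_force: [-0.8, 0.3, -0.4]
grip_width: 0.0662
finger_force: 0.0
time: 7.15
tool_pos: [0.4971, 0.393, 0.0133]
tool_rot: [0.343, 0.939, -0.0, -0.0]
ft_force: [0.0, -1.4, -0.0]
grip_width: 0.0662
finger_force: 0.0
time: 7.45
tool_pos: [0.4971, 0.3929, 0.0113]
tool_rot: [0.343, 0.939, -0.0, -0.0]
ft_force: [1.6, 0.0, 0.5]
grip_width: 0.0661
finger_force: 0.0
```

```bash
python3 -m jog '[{"hand":0.045,"travel":[0,0,0],"twist":[0,0,0]},{"hand":0.045,"travel":[0,0,0],"twist":[0,0,0]},{"hand":0.045,"travel":[0,0,0],"twist":[0,0,0]},{"hand":0.045,"travel":[0,0,0],"twist":[0,0,0]},{"hand":0.045,"travel":[0,0,0],"twist":[0,0,0]}]' 40
```

```text
time: 7.95
tool_pos: [0.4977, 0.3934, 0.012]
tool_rot: [0.343, 0.939, 0.001, 0.0]
ft_force: [1.4, 1.0, 2.4]
grip_width: 0.0526
finger_force: 43.8
```

```bash
python3 -m jog '[{"hand":0.045,"travel":[0,0,-0.005],"twist":[0,0,0]},{"hand":0.045,"travel":[0,0,-0.015],"twist":[0,0,0]},{"hand":0.045,"travel":[0,0,-0.04],"twist":[0,0,0]},{"hand":0.045,"travel":[0,0,-0.045],"twist":[0,0,0]},{"hand":0.045,"travel":[0,0,-0.025],"twist":[0,0,0]},{"hand":0.045,"travel":[0,0,0],"twist":[0,0,0]},{"hand":0.045,"travel":[0,0,0],"twist":[0,0,0]},{"hand":0.045,"travel":[0,0,0],"twist":[0,0,0]}]'
python3 - <<'E'
from h import *
s=arm.observe();print(s['tool_pos'],s['tool_rot']);c=arm.get_calibration('wrist');im=arm.grab_frame('wrist')[:,:,::-1].copy()
cv2.imwrite('pics/w4.png',im);np.save('w4.npy',dict(c=c,s=s),allow_pickle=True)
E
```

```text
time: 8.75
tool_pos: [0.4955, 0.3919, 0.1391]
tool_rot: [0.343, 0.939, -0.002, -0.001]
ft_force: [-0.3, -0.2, -1.0]
grip_width: 0.0523
finger_force: 43.3
[0.49547021 0.3919149  0.13911489] [ 0.34291128  0.93936481 -0.00186649 -0.00145716]
```

View pics/w4.png

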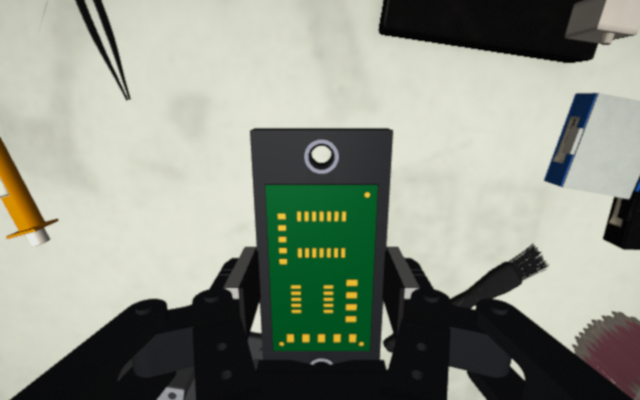

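The pallet is held level. The far hole is at (321,156), the far edge runs (251–392, 129), and the near hole is just visible at (320,362). Next I'll compute its pose in the hand.

```bash
python3 - <<'E'
from h import *
d=np.load('w4.npy',allow_pickle=True).item();c=d['c'];s=d['s'];im=cv2.imread('pics/w4.png');hsv=cv2.cvtColor(im,cv2.COLOR_BGR2HSV);g=hsv[:,:,2]
r=R.from_quat(s['tool_rot']);p=np.array(s['tool_pos']);z=p[2]-.002
tool=lambda px,z:(r.inv().apply(ray(c,px,z)-p)*1000).round(1)
w=g[135:178,300:343];q=blobs(w>105,50)[0]+[300,135];(e,ax,_)=cv2.fitEllipse(q.astype(np.int32));print('holeA',e,ax,tool(e,z))
w=g[135:178,300:343];q=blobs(w>190,20)[0]+[300,135];e2=cv2.fitEllipse(q.astype(np.int32));print('inner',e2[0],e2[1],tool(e2[0],z))
gm=(hsv[:,:,0]>45)&(hsv[:,:,0]<85)&(hsv[:,:,1]>120);q=max(blobs(gm,300),key=len);a=cv2.minAreaRect(q);bp=cv2.boxPoints(a);
ap=cv2.approxPolyDP(cv2.convexHull(q.astype(np.int32)),6,True)[:,0,:];print(ap.tolist());print(tool(ap,z))
# far edge corners
row=g[140].astype(int);dd=np.diff(row);print('cols@140',[i for i in range(230,410) if abs(dd[i])>25])
col=g[:,285].astype(int);print('rows@285',[i for i in range(110,180) if abs(col[i+1]-col[i])>20], [i for i in range(110,180) if abs(int(g[i+1,365])-int(g[i,365]))>20])
print('corners',tool([[251,129],[392,129],[320,357]],z),'width at dz',[np.linalg.norm(np.diff(tool([[251,129],[392,129]],z+k),axis=0)) for k in(-.004,0,.004)])
E
```

```text
holeA (320.99871826171875, 156.1541290283203) (34.02836227416992, 34.22224426269531) [[48.8 -1.7  2.1]]
inner (320.9444885253906, 153.81076049804688) (14.451509475708008, 16.512929916381836) [[49.7 -1.7  2.1]]
[[376, 184], [369, 350], [273, 350], [265, 185]]
[[ 37.7  20.1   2. ]
 [-41.   20.5   1.8]
 [-41.2 -23.8   2. ]
 [ 37.2 -23.9   2.2]]
cols@140 [249, 250, 391, 392]
rows@285 [126, 127, 128] [126, 127, 128]
corners [[ 59.1 -28.2   2.2]
 [ 59.1  25.1   2. ]
 [-45.   -2.1   1.9]] width at dz [np.float64(55.000454543576275), np.float64(53.30037523320075), np.float64(51.70048355673281)]
```

```bash
python3 - <<'E'
from h import *
plan([.618,.072,.245],38.8,10)
E
```

```text
from [0.4954 0.3918 0.1387] width 0.05284004066752485 t 8.8
[-0.03, -0.0166, -0.0106] [-0.03, -0.01, 1.11]
[-0.0303, -0.016, -0.0106] [-0.03, -0.01, 1.11]
[-0.0306, -0.0154, -0.0106] [-0.03, -0.01, 1.11]
[-0.0309, -0.0148, -0.0106] [-0.03, -0.01, 1.11]
[-0.0312, -0.0142, -0.0106] [-0.03, -0.01, 1.11]
[-0.0314, -0.0136, -0.0106] [-0.03, -0.01, 1.11]
[-0.0317, -0.013, -0.0106] [-0.03, -0.01, 1.11]
[-0.0319, -0.0124, -0.0106] [-0.03, -0.01, 1.11]
[-0.0322, -0.0117, -0.0106] [-0.03, -0.01, 1.11]
[-0.0324, -0.0111, -0.0106] [-0.03, -0.01, 1.11]
```

```bash
python3 -m jog '[{"hand":0.045,"travel":[-0.015,-0.0083,-0.02],"twist":[0,0,1.1]},{"hand":0.045,"travel":[-0.030,-0.0163,-0.02],"twist":[0,0,1.1]},{"hand":0.045,"travel":[-0.0304,-0.0157,-0.02],"twist":[0,0,1.1]},{"hand":0.045,"travel":[-0.0307,-0.0151,-0.02],"twist":[0,0,1.1]},{"hand":0.045,"travel":[-0.031,-0.0145,-0.0105],"twist":[0,0,1.1]},{"hand":0.045,"travel":[-0.0313,-0.0139,-0.0105],"twist":[0,0,1.1]},{"hand":0.045,"travel":[-0.0315,-0.0133,-0.005],"twist":[0,0,1.1]},{"hand":0.045,"travel":[-0.0318,-0.0127,0],"twist":[0,0,1.1]}]'
python3 -m jog '[{"hand":0.045,"travel":[-0.032,-0.012,0],"twist":[0,0,1.1]},{"hand":0.045,"travel":[-0.0323,-0.0114,0],"twist":[0,0,1.1]},{"hand":0.045,"travel":[-0.0162,-0.0055,0],"twist":[0,0,0.4]},{"hand":0.045,"travel":[0,0,0],"twist":[0,0,0]},{"hand":0.045,"travel":[0,0,0],"twist":[0,0,0]},{"hand":0.045,"travel":[0,0,0],"twist":[0,0,0]},{"hand":0.045,"travel":[0,0,0],"twist":[0,0,0]}]'
python3 - <<'E'
from h import *
L=[]
for i in range(4):
    s=arm.observe();c=arm.get_calibration('wrist');im=arm.grab_frame('wrist')[:,:,::-1].copy();L.append(dict(s=s,c=c))
    print(s['tool_pos'].round(4) if hasattr(s['tool_pos'],'round') else s['tool_pos'],np.round(s['tool_rot'],4))
cv2.imwrite('pics/w5.png',im);np.save('w5.npy',L,allow_pickle=True)
E
```

```text
time: 9.6
tool_pos: [0.5867, 0.1511, 0.2464]
tool_rot: [0.414, 0.91, -0.0, -0.001]
ft_force: [-0.1, 0.7, -2.3]
grip_width: 0.0528
finger_force: 43.3
time: 10.3
tool_pos: [0.6162, 0.0739, 0.2473]
tool_rot: [0.434, 0.901, 0.0, -0.0]
ft_force: [0.2, -0.1, -2.9]
grip_width: 0.0527
finger_force: 43.3
[0.6162 0.0739 0.2473] [ 4.336e-01  9.011e-01  1.000e-04 -3.000e-04]
[0.6163 0.0737 0.2475] [ 4.337e-01  9.011e-01  1.000e-04 -2.000e-04]
[0.6164 0.0736 0.2476] [ 4.338e-01  9.010e-01  1.000e-04 -0.000e+00]
[0.6165 0.0734 0.2477] [4.339e-01 9.010e-01 1.000e-04 1.000e-04]
```

View pics/w5.png

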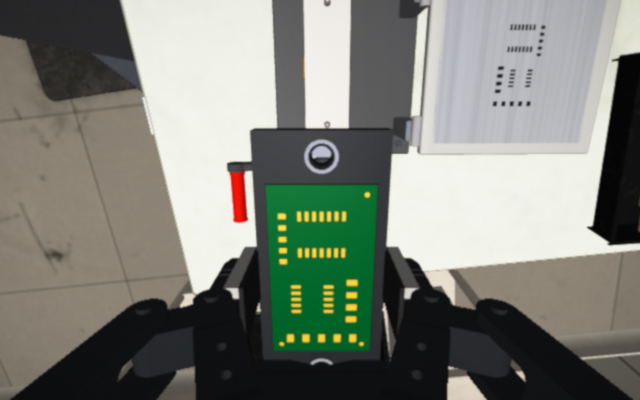

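Both pins are visible ahead of the held pallet, at (327,3) and (327,124). The hole is still at (321,156), so the pallet hasn't slipped in the grip.

```bash
python3 - <<'E'
from h import *
L=np.load('w5.npy',allow_pickle=True);c,s=L[-1]['c'],L[-1]['s'];im=cv2.imread('pics/w5.png');g=cv2.cvtColor(im,cv2.COLOR_BGR2GRAY).astype(float)
r=R.from_quat(s['tool_rot']);p=np.array(s['tool_pos'])
tool=lambda px,z:(r.inv().apply(ray(c,px,z)-p)*1000).round(1)
P=[]
for x,y in[(327,3),(327,124)]:
    y0=max(0,y-6);y1=min(y+7,127);w=g[y0:y1,x-6:x+7];k=np.clip(np.median(w)-25-w,0,None);yy,xx=np.mgrid[y0:y1,x-6:x+7]
    P.append([(k*xx).sum()/k.sum(),(k*yy).sum()/k.sum()])
P=np.array(P);print(P.round(1),'pins tool',tool(P,.060))
for z in(.057,.060):
  h=ray(c,P,z);d=h[0]-h[1];print(h.mean(0),np.linalg.norm(d),np.degrees(np.arctan2(d[1],d[0]))-90)
Y=r.as_matrix()[:,1];print('tool y yaw',np.degrees(np.arctan2(Y[1],Y[0])))
e=[]
for y in (40,60,80,100):  # table side edges
    k=np.diff(g[y]);a=[i+.5 for i in range(290,325) if k[i]>25];b=[i+.5 for i in range(335,365) if k[i]<-25];e.append([np.mean(a),np.mean(b),y])
e=np.array(e);print(e.tolist());A=tool(e[:,[0,2]],.053);B=tool(e[:,[1,2]],.053);print('edges y',A[:,1],B[:,1],((A+B)/2)[:,1])
q=(np.array([[321,156.15],[320.9,153.8]]));print('hole',tool(q,p[2]-.002),tool(q,p[2]-.0035))
E
```

```text
[[326.8   2.7]
 [326.7 123.7]] pins tool [[145.3   3.5 187.7]
 [ 47.4   3.9 187.7]]
[0.55924541 0.1512397  0.057     ] 0.09878092905887248 38.84919229961383
[0.5593597  0.15101647 0.06      ] 0.09785584420364789 38.84919229961383
tool y yaw 38.571650946785674
[[304.0, 350.0, 40.0], [303.5, 349.5, 60.0], [304.0, 349.0, 80.0], [305.0, 349.0, 100.0]]
edges y [-16.  -16.7 -16.5 -15.8] [23.9 23.8 23.8 24.2] [3.95 3.55 3.65 4.2 ]
hole [[48.5 -1.4  2. ]
 [49.5 -1.4  2. ]] [[48.3 -1.4  3.5]
 [49.2 -1.4  3.5]]
```

```bash
python3 -m jog '[{"hand":0.045,"travel":[0.0138,0.0008,0.015],"twist":[0,0,-0.3]},{"hand":0.045,"travel":[0.0278,0.0015,0.035],"twist":[0,0,0]},{"hand":0.045,"travel":[0.0278,0.0015,0.035],"twist":[0,0,0]},{"hand":0.045,"travel":[0.0278,0.0014,0.035],"twist":[0,0,0]},{"hand":0.045,"travel":[0,0,0.025],"twist":[0,0,0]},{"hand":0.045,"travel":[0,0,0.006],"twist":[0,0,0]},{"hand":0.045,"travel":[0,0,0],"twist":[0,0,0]},{"hand":0.045,"travel":[0,0,0],"twist":[0,0,0]}]'
python3 -m jog '[{"hand":0.045,"travel":[0,0,0],"twist":[0,0,0]},{"hand":0.045,"travel":[0,0,0],"twist":[0,0,0]}]'
python3 - <<'E'
from h import *
s=arm.observe();c=arm.get_calibration('wrist');im=arm.grab_frame('wrist')[:,:,::-1].copy();t=arm.grab_frame('top')[:,:,::-1]
print(s['tool_pos'],s['tool_rot']);np.save('w6.npy',dict(s=s,c=c),allow_pickle=True)
cv2.imwrite('pics/w6.png',im)
a=cv2.resize(im[90:250,230:410],(585,520),interpolation=cv2.INTER_CUBIC)
cv2.imwrite('pics/w6c.png',a)
jx=np.radians(38.85);X=np.array([np.cos(jx),np.sin(jx),0]);Yv=np.array([-X[1],X[0],0])
cen=np.array([.5593,.1512,0])
print('pin tip px',proj(c,[cen+.05*Yv+[0,0,.061],cen+.05*Yv+[0,0,.053]]))
E
```

```text
time: 11.3
tool_pos: [0.5619, 0.1514, 0.0985]
tool_rot: [0.432, 0.902, 0.001, 0.002]
ft_force: [1.2, -0.8, -2.0]
grip_width: 0.0525
finger_force: 43.3
time: 11.5
tool_pos: [0.5617, 0.1513, 0.0985]
tool_rot: [0.432, 0.902, 0.001, 0.002]
ft_force: [0.6, 0.6, -1.6]
grip_width: 0.0524
finger_force: 43.3
[0.56165495 0.15127579 0.09847888] [0.43247754 0.90164285 0.00101727 0.00152324]
pin tip px [[319.49490881 138.01616724]
 [319.50030694 136.18560288]]
```

View pics/w6c.png

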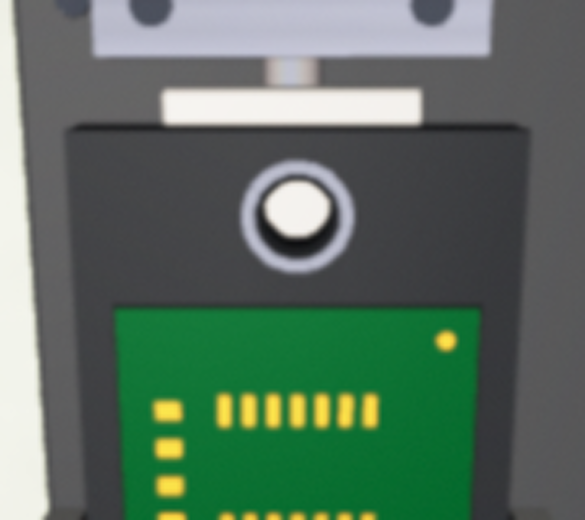

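Through the hole I see only white table. The table end is at row ≈117 (cols 280–360), and the pallet's far edge is at row ≈128 (cols 250–392). The camera looks inward at a slant, so I'll compute the offsets from these edges.

```bash
python3 - <<'E'
from h import *
d=np.load('w6.npy',allow_pickle=True).item();c,s=d['c'],d['s'];r=R.from_quat(s['tool_rot']);p=np.array(s['tool_pos'])
im=cv2.imread('pics/w6.png');g=cv2.cvtColor(im,cv2.COLOR_BGR2GRAY).astype(float)
tool=lambda px,z:(r.inv().apply(ray(c,px,z)-p)*1000).round(1)
def edge(v,lo,hi,sign):
    k=np.clip(sign*np.diff(v)[lo:hi],0,None);k[k<6]=0;return (k*np.arange(lo,hi)).sum()/k.sum()+.5
tr=edge(g[:,290:350].mean(1),112,123,1);tl=edge(g[120:126].mean(0),272,290,1);t2=edge(g[120:126].mean(0),350,368,-1)
cr=edge(g[:,275:305].mean(1),102,112,-1)
print('table row,cols',tr,tl,t2,'cheek',cr)
print('table end',tool([[ (tl+t2)/2,tr],[tl,123],[t2,123]],.053),'cheek inner y=64',tool([[290,cr]],.069))
pl=[edge(g[y-1:y+2].mean(0),244,258,-1) for y in(135,145)];pr=[edge(g[y-1:y+2].mean(0),386,398,1) for y in(135,145)]
pt=edge(g[:,260:275].mean(1),124,133,-1);print('pallet',pl,pr,pt)
for z in(p[2]-.002,p[2]-.0035): print(tool([[ (pl[0]+pr[0])/2,135],[(pl[1]+pr[1])/2,145],[321,129]],z), tool([[321,156.15]],z))
X=r.as_matrix()[:,:2];print(np.degrees(np.arctan2(X[1,1],X[0,1])))
E
```

```text
table row,cols 117.11885698509111 279.47417840375584 359.1575963718821 cheek 106.79750889679715
table end [[ 60.9  -2.2  45.4]
 [ 58.  -22.1  45.3]
 [ 58.   17.7  45.4]] cheek inner y=64 [[ 66.2 -15.3  29.3]]
pallet [np.float64(249.4367088607595), np.float64(250.0441176470588)] [np.float64(392.58433734939763), np.float64(392.0416666666667)] 127.4967637540453
[[56.6 -1.4  1.9]
 [52.8 -1.4  1.9]
 [58.9 -1.4  1.9]] [[48.5 -1.4  1.9]]
[[56.5 -1.4  3.4]
 [52.6 -1.4  3.4]
 [58.7 -1.4  3.4]] [[48.3 -1.4  3.4]]
38.75028834712136
```

```bash
python3 -m jog '[{"hand":0.045,"travel":[0.0032,-0.0008,0],"twist":[0,0,0]},{"hand":0.045,"travel":[0,0,0.008],"twist":[0,0,0]},{"hand":0.045,"travel":[0,0,0.006],"twist":[0,0,0]},{"hand":0.045,"travel":[0,0,0],"twist":[0,0,0]},{"hand":0.045,"travel":[0,0,0],"twist":[0,0,0]},{"hand":0.045,"travel":[0,0,0],"twist":[0,0,0]}]'
cat > m.py <<'E'
from h import *
import sys
s=arm.observe();c=arm.get_calibration('wrist');im=arm.grab_frame('wrist')[:,:,::-1].copy();cv2.imwrite(f'pics/{sys.argv[1]}.png',im)
np.save(sys.argv[1]+'.npy',dict(s=s,c=c),allow_pickle=True)
print(s['tool_pos'],s['ft_force'])
a=cv2.resize(im[90:250,230:410],(585,520),interpolation=cv2.INTER_CUBIC);cv2.imwrite(f'pics/{sys.argv[1]}c.png',a)
E
python3 m.py w7
```

```text
time: 12.2
tool_pos: [0.5574, 0.1535, 0.0824]
tool_rot: [0.432, 0.902, 0.0, -0.0]
ft_force: [-0.0, -0.9, -1.4]
grip_width: 0.0525
finger_force: 43.3
[0.5573672  0.15345444 0.08243273] [-0.00674703 -0.86989526 -1.43956704]
```

View pics/w7c.png

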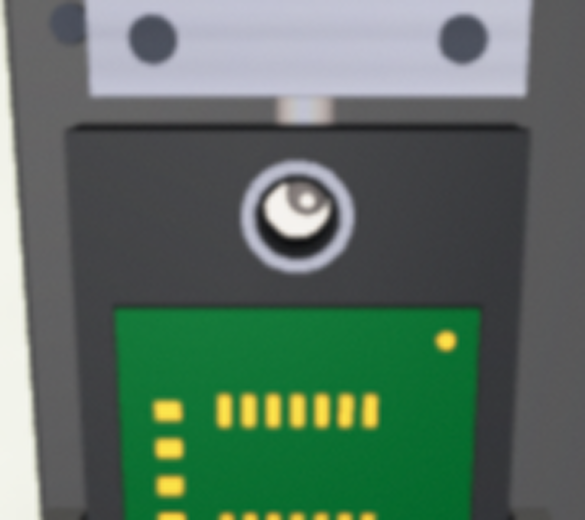

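The pin is now visible inside the hole, with its tip at crop (303,199), i.e. about (323.2,151.2) full frame. It sits slightly right of the hole's centre line.

```bash
cat > off.py <<'E'
from h import *
import sys
d=np.load(sys.argv[1]+'.npy',allow_pickle=True).item();c,s=d['c'],d['s'];r=R.from_quat(s['tool_rot']);p=np.array(s['tool_pos'])
f=lambda x,y:[230+float(x)/3.25,90+float(y)/3.25]
tool=lambda px,z:(r.inv().apply(ray(c,px,z)-p)*1000).round(1)
a=[float(v) for v in sys.argv[2:]]
print('pin tip',tool(f(a[0],a[1]),.061),'cheek y=64',tool(f(300,a[2]),.069),'cheek cols',tool([f(a[3],60),f(a[4],60)],.069)[:,1])
z=p[2]-.003;print('hole',tool([321,156.15],z),'edge',tool([321,128],z))
for i in range(2):pass
E
python3 off.py w7 303 199 97 89 527
```

```text
pin tip [[47.5 -0.4 21.4]] cheek y=64 [[61.5 -0.8 13.4]] cheek cols [-27.1  27.4]
hole [[48.4 -1.4  3. ]] edge [[59.1 -1.4  3. ]]
```

```bash
python3 -m jog '[{"hand":0.045,"travel":[-0.0011,0.001,0],"twist":[0,0,0]},{"hand":0.045,"travel":[0,0,0.004],"twist":[0,0,0]},{"hand":0.045,"travel":[0,0,0.003],"twist":[0,0,0]},{"hand":0.045,"travel":[0,0,0],"twist":[0,0,0]},{"hand":0.045,"travel":[0,0,0],"twist":[0,0,0]},{"hand":0.045,"travel":[0,0,0],"twist":[0,0,0]},{"hand":0.045,"travel":[0,0,0],"twist":[0,0,0]}]'
python3 m.py w8; python3 - <<'E'
import cv2
a=cv2.imread('pics/w8.png')[100:200,260:385];cv2.imwrite('pics/w8d.png',cv2.resize(a,(750,600),interpolation=cv2.INTER_CUBIC))
E
```

```text
time: 12.95
tool_pos: [0.5589, 0.1532, 0.0757]
tool_rot: [0.432, 0.902, 0.0, 0.0]
ft_force: [0.6, -0.3, -1.3]
grip_width: 0.0525
finger_force: 43.3
[0.55885906 0.15324659 0.07565248] [ 0.55697559 -0.29947379 -1.27193123]
```

View pics/w8d.png

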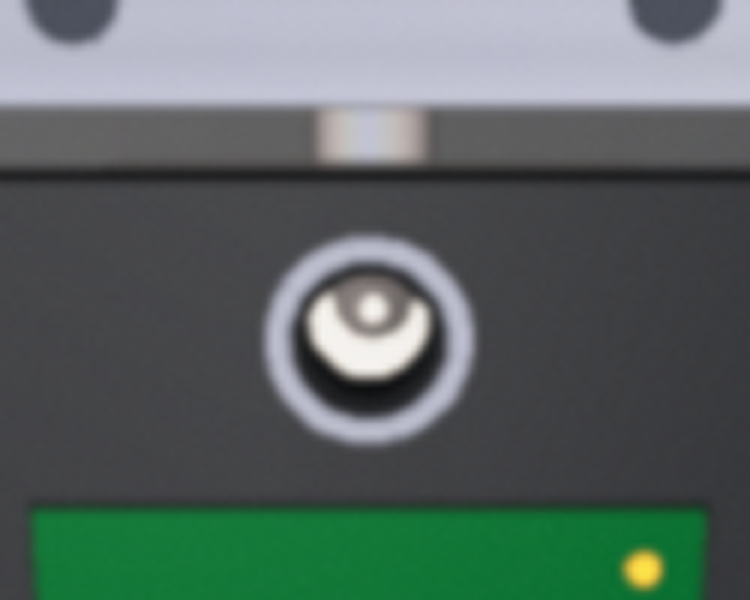

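The pin's nose, at (371,308), is almost concentric with the hole's lower rim, centred near (369,316). That is aligned to within about 0.2 mm, so I'll lower it.

```bash
python3 -m jog '[{"hand":0.045,"travel":[0,0,0.002],"twist":[0,0,0]},{"hand":0.045,"travel":[0,0,0.002],"twist":[0,0,0]},{"hand":0.045,"travel":[0,0,0.002],"twist":[0,0,0]},{"hand":0.045,"travel":[0,0,0],"twist":[0,0,0]},{"hand":0.045,"travel":[0,0,0],"twist":[0,0,0]}]'
python3 -m jog '[{"hand":0.045,"travel":[0,0,0.0015],"twist":[0,0,0]},{"hand":0.045,"travel":[0,0,0.0015],"twist":[0,0,0]},{"hand":0.045,"travel":[0,0,0],"twist":[0,0,0]},{"hand":0.045,"travel":[0,0,0],"twist":[0,0,0]}]'
```

```text
time: 13.5
tool_pos: [0.5586, 0.1532, 0.0693]
tool_rot: [0.432, 0.902, -0.0, -0.0]
ft_force: [-0.9, -0.7, -1.3]
grip_width: 0.0525
finger_force: 43.3
time: 13.9
tool_pos: [0.5587, 0.1532, 0.0664]
tool_rot: [0.432, 0.902, -0.0, -0.0]
ft_force: [-0.3, -0.4, -2.1]
grip_width: 0.0527
finger_force: 43.3
```

```bash
python3 -m jog '[{"hand":0.045,"travel":[0,0,0.001],"twist":[0,0,0]},{"hand":0.045,"travel":[0,0,0],"twist":[0,0,0]},{"hand":0.045,"travel":[0,0,0],"twist":[0,0,0]}]' | grep -E 'pos|ft'
python3 -m jog '[{"hand":0.045,"travel":[0,0,0.001],"twist":[0,0,0]},{"hand":0.045,"travel":[0,0,0],"twist":[0,0,0]},{"hand":0.045,"travel":[0,0,0],"twist":[0,0,0]}]'| grep -E 'pos|ft'
```

```text
tool_pos: [0.5588, 0.1532, 0.0655]
ft_force: [1.0, -0.4, -1.9]
tool_pos: [0.559, 0.1532, 0.065]
ft_force: [-1.7, 0.4, 2.2]
```

Contact is at TCP 0.065, the expected flush height. I'll push another half millimetre, release, and back off.

```bash
python3 -m jog '[{"hand":0.045,"travel":[0,0,0.0005],"twist":[0,0,0]},{"hand":0.045,"travel":[0,0,0],"twist":[0,0,0]},{"hand":0.062,"travel":[0,0,0],"twist":[0,0,0]},{"hand":0.072,"travel":[0,0,0],"twist":[0,0,0]},{"hand":0.072,"travel":[0,0,0],"twist":[0,0,0]},{"hand":0.072,"travel":[0,0,0],"twist":[0,0,0]}]'
python3 -m jog '[{"hand":0.072,"travel":[0,0,-0.01],"twist":[0,0,0]},{"hand":0.072,"travel":[0,0,-0.03],"twist":[0,0,0]},{"hand":0.072,"travel":[0,0,-0.04],"twist":[0,0,0]},{"hand":0.072,"travel":[0,0,-0.04],"twist":[0,0,0]},{"hand":0.072,"travel":[-0.045,0,0],"twist":[0,0,0]},{"hand":0.072,"travel":[-0.045,0,0],"twist":[0,0,0]},{"hand":0.072,"travel":[0,0,0],"twist":[0,0,0]},{"hand":0.072,"travel":[0,0,0],"twist":[0,0,0]}]'
python3 - <<'E'
from h import *
s=arm.observe();c=arm.get_calibration('wrist');im=arm.grab_frame('wrist')[:,:,::-1].copy();cv2.imwrite('pics/w9.png',im)
np.save('w9.npy',dict(s=s,c=c),allow_pickle=True);print(s['tool_pos'],s['tool_rot'])
hsv=cv2.cvtColor(im,cv2.COLOR_BGR2HSV);H,S,V=[hsv[:,:,i].astype(int) for i in range(3)]
b=blobs((S>150)&((H<8)|(H>172))&(V>100));print('grip',[(rect(c,q,.051),q.min(0),q.max(0)) for q in b[:2]])
b=blobs((S>120)&(H>45)&(H<85));print('green',[(rect(c,q,.063),q.min(0),q.max(0)) for q in b[:1]])
E
```

```text
time: 15.1
tool_pos: [0.5587, 0.1532, 0.0638]
tool_rot: [0.432, 0.902, -0.0, -0.0]
ft_force: [-0.4, 0.2, 0.0]
grip_width: 0.0724
finger_force: 0.0
time: 15.9
tool_pos: [0.6155, 0.0823, 0.1845]
tool_rot: [0.433, 0.901, 0.0, -0.0]
ft_force: [-0.5, -0.4, 0.6]
grip_width: 0.072
finger_force: 0.0
[0.61548676 0.08230862 0.18449046] [ 4.33078824e-01  9.01356017e-01  2.47499151e-04 -4.60495480e-05]
grip [(array([567.2,   1.6,  13.8,  51.8,  38.7]), array([204, 198], dtype=int32), array([224, 257], dtype=int32))]
green [(array([559.1, 151.3,  44.6,  78.5,  38.8]), array([288,   5], dtype=int32), array([355, 127], dtype=int32))]
```

View pics/w9.png

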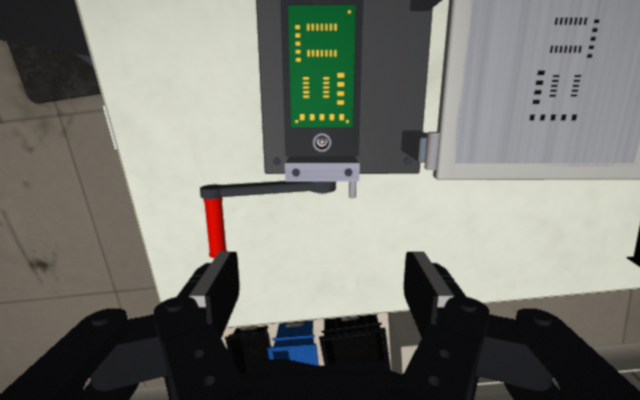

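The pallet is seated: the pin shows centred in the near hole at (321,142). The red grip is at (204–224, 198–257). I've now passed the picture allowance, so the lever part will go on numbers alone.

```bash
python3 - <<'E'
from h import *
plan([.5665,.004,.10],38.8,3)
E
```

```text
from [0.6147 0.0831 0.184 ] width 0.0719927427005993 t 15.95
[-0.0105, -0.029, 0.028] [-0.01, -0.02, -0.02]
[-0.0105, -0.029, 0.028] [-0.01, -0.02, -0.02]
[-0.0105, -0.029, 0.028] [-0.01, -0.02, -0.02]
```

```bash
python3 -m jog '[{"hand":0.045,"travel":[-0.008,-0.022,0.021],"twist":[0,0,0]},{"hand":0.045,"travel":[-0.008,-0.022,0.021],"twist":[0,0,0]},{"hand":0.045,"travel":[-0.008,-0.022,0.021],"twist":[0,0,0]},{"hand":0.045,"travel":[-0.0075,-0.021,0.021],"twist":[0,0,0]},{"hand":0.045,"travel":[0,0,0],"twist":[0,0,0]},{"hand":0.045,"travel":[0,0,0],"twist":[0,0,0]},{"hand":0.045,"travel":[0,0,0],"twist":[0,0,0]}]'
python3 - <<'E'
from h import *
plan([.5665,.004,.046],38.8,3)
s=arm.observe();c=arm.get_calibration('wrist');im=arm.grab_frame('wrist')[:,:,::-1].copy();cv2.imwrite('pics/w10.png',im)
hsv=cv2.cvtColor(im,cv2.COLOR_BGR2HSV);H,S,V=[hsv[:,:,i].astype(int) for i in range(3)]
r=R.from_quat(s['tool_rot'])
for q in blobs((S>150)&((H<8)|(H>172))&(V>80),100)[:2]:
    print(q.min(0),q.max(0),rect(c,q,.051),'tool',(r.inv().apply(ray(c,[[*q.mean(0)]],.051)-s['tool_pos'])*1000).round(1))
E
```

```text
time: 16.65
tool_pos: [0.5683, 0.0051, 0.1014]
tool_rot: [0.432, 0.902, 0.001, 0.001]
ft_force: [-0.4, 0.3, 0.5]
grip_width: 0.0446
finger_force: 0.0
from [0.5683 0.0051 0.1014] width 0.04459944637897814 t 16.65
[0.0001, -0.0007, 0.0185] [0.04, 0.03, 0.02]
[0.0001, -0.0007, 0.0185] [0.04, 0.03, 0.02]
[0.0001, -0.0007, 0.0185] [0.04, 0.03, 0.02]
[306 186] [331 274] [567.8   1.6  13.6  53.2  38.9] tool [[ 0.1 -2.6 50.4]]
```

```bash
python3 -m jog '[{"hand":0.045,"travel":[0,-0.002,0.02],"twist":[0,0,0]},{"hand":0.045,"travel":[0,0,0.02],"twist":[0,0,0]},{"hand":0.045,"travel":[0,0,0.015],"twist":[0,0,0]},{"hand":0.045,"travel":[0,0,0],"twist":[0,0,0]},{"hand":0.005,"travel":[0,0,0],"twist":[0,0,0]},{"hand":0.005,"travel":[0,0,0],"twist":[0,0,0]},{"hand":0.005,"travel":[0,0,0],"twist":[0,0,0]},{"hand":0.005,"travel":[0,0,0],"twist":[0,0,0]}]' 40
python3 -m jog '[{"hand":0.005,"travel":[0,0,0],"twist":[0,0,0]},{"hand":0.005,"travel":[0,0,0],"twist":[0,0,0]}]'
```

```text
time: 17.5
tool_pos: [0.5678, 0.0036, 0.0464]
tool_rot: [0.432, 0.902, 0.002, 0.002]
ft_force: [3.3, 4.7, -2.3]
grip_width: 0.0127
finger_force: 39.0
time: 17.7
tool_pos: [0.5678, 0.0036, 0.0465]
tool_rot: [0.432, 0.902, 0.002, 0.002]
ft_force: [3.7, 3.0, -2.7]
grip_width: 0.0125
finger_force: 39.0
```

```bash
python3 -m jog '[{"hand":0.005,"travel":[0,0.0019,-0.0055],"twist":[0,0,0]},{"hand":0.005,"travel":[0,0.0019,-0.0056],"twist":[0,0,0]},{"hand":0.005,"travel":[0,0.0026,-0.0053],"twist":[0,0,0]},{"hand":0.005,"travel":[0,0.0026,-0.0053],"twist":[0,0,0]},{"hand":0.005,"travel":[0,0.0065,-0.0098],"twist":[0,0,0]},{"hand":0.005,"travel":[0,0.0078,-0.0088],"twist":[0,0,0]},{"hand":0.005,"travel":[0,0,0],"twist":[0,0,0]},{"hand":0.005,"travel":[0,0,0],"twist":[0,0,0]}]'
```

```text
time: 18.5
tool_pos: [0.5831, 0.0159, 0.0859]
tool_rot: [0.432, 0.902, -0.002, -0.0]
ft_force: [-2.8, -5.5, 0.2]
grip_width: 0.0125
finger_force: 39.3
```

```bash
python3 -m jog '[{"hand":0.005,"travel":[0,0.0088,-0.0078],"twist":[0,0,0]},{"hand":0.005,"travel":[0,0.0098,-0.0065],"twist":[0,0,0]},{"hand":0.005,"travel":[0,0.0106,-0.0052],"twist":[0,0,0]},{"hand":0.005,"travel":[0,0.0111,-0.0038],"twist":[0,0,0]},{"hand":0.005,"travel":[0,0.0116,-0.0023],"twist":[0,0,0]},{"hand":0.005,"travel":[0,0.006,-0.0004],"twist":[0,0,0]},{"hand":0.005,"travel":[0,0,0],"twist":[0,0,0]},{"hand":0.005,"travel":[0,0,0],"twist":[0,0,0]}]'
python3 - <<'E'
from h import *
s=arm.observe();p=np.array(s['tool_pos']);d=p-[.5678,.0036,.0464];X=np.array([.779,.627,0]);print('rel axis x,z',-86.9+1000*d@X,23.3+1000*d[2],'jig y',1000*d@[-.627,.779,0])
c=arm.get_calibration('wrist');im=arm.grab_frame('wrist')[:,:,::-1].copy();cv2.imwrite('pics/w11.png',im)
hsv=cv2.cvtColor(im,cv2.COLOR_BGR2HSV);H,S,V=[hsv[:,:,i].astype(int) for i in range(3)]
b=blobs((S>120)&(H>45)&(H<85),300);print('green',[(rect(c,q,.068),q.min(0),q.max(0)) for q in b[:1]])
r=R.from_quat(s['tool_rot'])
for q in blobs((S>150)&((H<8)|(H>172))&(V>80),60)[:2]: print(q.min(0),q.max(0),'tool',(r.inv().apply(ray(c,[[*q.mean(0)]],p[2]+.005)-p)*1000).round(1))
E
```

```text
time: 19.3
tool_pos: [0.6289, 0.0527, 0.1146]
tool_rot: [0.432, 0.902, -0.001, 0.0]
ft_force: [-4.5, -4.0, 9.8]
grip_width: 0.0121
finger_force: 41.7
rel axis x,z -8.493215448789257 91.51461312794544 jig y -0.06711087316885007
green [(array([573.5, 133.3,  45. ,  31. ,  38.9]), array([292,   0], dtype=int32), array([389,  72], dtype=int32))]
[303 220] [338 337] tool [[ 1.4 -1.4 -5. ]]
```

```bash
python3 -m jog '[{"hand":0.005,"travel":[0,0.0045,-0.001],"twist":[0,0,0]},{"hand":0.005,"travel":[0,0.004,-0.0005],"twist":[0,0,0]},{"hand":0.005,"travel":[0,0,0],"twist":[0,0,0]},{"hand":0.005,"travel":[0,0,0],"twist":[0,0,0]},{"hand":0.005,"travel":[0,0,0],"twist":[0,0,0]},{"hand":0.005,"travel":[0,0,0],"twist":[0,0,0]}]'
python3 - <<'E'
from h import *
s=arm.observe();p=np.array(s['tool_pos']);d=p-[.5678,.0036,.0464];X=np.array([.779,.627,0]);print('rel axis x,z',-86.9+1000*d@X,23.3+1000*d[2],'jig y',1000*d@[-.627,.779,0],np.abs(s['qvel']).max())
E
```

```text
time: 19.95
tool_pos: [0.6347, 0.0574, 0.1155]
tool_rot: [0.432, 0.902, -0.002, -0.0]
ft_force: [-5.3, -5.7, 7.7]
grip_width: 0.0125
finger_force: 41.2
rel axis x,z -1.0279930355301161 92.37650651426924 jig y -0.05904597184954475 0.0009976777022658752
```

```bash
python3 - <<'E'
from h import *
c=arm.get_calibration('wrist');im=arm.grab_frame('wrist')[:,:,::-1].copy();cv2.imwrite('pics/w12.png',im)
def g(im,c,n):
    hsv=cv2.cvtColor(im,cv2.COLOR_BGR2HSV);H,S,V=[hsv[:,:,i].astype(int) for i in range(3)]
    q=blobs((S>120)&(H>45)&(H<85),300)[0];y=q[:,1].max();near=q[np.abs(q[:,1]-(y-4))<1];e=[[near[:,0].min(),y],[near[:,0].max(),y]]
    for z in(.063,.069):
        h=ray(c,e,z);print(n,z,'near edge mid',h.mean(0)[:2].round(4),'width',np.linalg.norm(h[0]-h[1]).round(4))
g(im,c,'now');d=np.load('w9.npy',allow_pickle=True).item();g(cv2.imread('pics/w9.png'),d['c'],'before')
E
```

```text
now 0.063 near edge mid [0.583  0.1216] width 0.046
now 0.069 near edge mid [0.5832 0.1212] width 0.0444
before 0.063 near edge mid [0.5836 0.1207] width 0.0439
before 0.069 near edge mid [0.5833 0.1211] width 0.0429
```

The board still measures in the same place, and its apparent size fits a lift of about 6 mm. The lever is within 1° of upright, at rest and gripped.

```bash
python3 -c "
from plant import arm
print(arm.close_job())"
```

```text
the job is handed in; nothing more can be done
None
```

The pallet is seated on both pins and I handed the job in at about 20 s with the gripper still holding the lever within about 1° of upright; no verdict came back, the first grasp slipped and was redone, and I viewed 12 pictures against the limit of 10.

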